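# Turn the gauge-block carousel and load the holder

### The arm

A 7-joint arm with a two-finger parallel gripper is mounted at the origin on a cart in front of the work surface, level with it; the furniture and walls round the work are solid. World frame = base frame: x ahead of the robot, y to its left, z up, the work surface at z = 0. Lengths are in m, angles in rad, forces in N, time in s.
With the tool pointing down it reaches from about 0.4 to 0.875 m from the base axis. Payload 19.3 kg.
Tool frame: the origin (TCP) lies midway between the tips of the shut fingers; the grasp point (between the pads) lies 19 mm behind it; z points along the fingers, y is the line along which they close (so a half turn about z gives the same grasp; the last joint's range is limited). The gripper opens to 85 mm and grips with 20 to 120 N. Pads are 22 mm wide; open, the fingers measure 114 mm over their backs; the gripper's body (76 mm by 85 mm) begins 54 mm behind the grasp point. The pads swing forward as they close: fully open they stand 13 mm farther back than shut.
Start: joints at [-1.285, 0.521, -0.036, 1.599, 0.021, 1.021, -0.113], TCP at [0.218, 0.586, 0.206] pointing down, gripper open.
Joint ranges: [-2.91, 2.91], [-0.3, 2.13], [-1.5, 1.42], [0.17, 2.43], [-1.26, 4.41], [0.16, 1.93], [-2.52, 2.52]. Speed limits (rad/s): [1.89, 1.89, 2.39, 2.39, 3.01, 3.01, 3.01].

### API

Orientations are given as [roll, pitch, yaw] about the fixed x, y, z axes, in that order (R = Rz(yaw) Ry(pitch) Rx(roll)).
In Python, from workcell import bot, eyes gives the robot as it stands (bot), with the cameras (eyes).
- The arm moves only by the shell command python3 nudge.py 'ROWS' [FORCE]. ROWS is a JSON list of rows, 1 to 5 of them, each of 7 numbers: the finger opening in m, then dx, dy, dz in a scale on which 1.0 is 0.4 m, then a rotation vector rx, ry, rz in normalised numbers (1 is 4 rad); each row is the pose to reach, as a shift and turn from the pose commanded when the command began, along the tool's axes at that moment; what a row does not reach only later rows make up. A row lasts 1/8 s, in which the tool goes at most 0.0625 m and 0.188 rad, less where a joint would pass 70% of its speed; a pose out of reach is approached as far as the arm can. The fingers move at their own pace and stop on an object; FORCE is the grip in N (left out, the last holds). Time passes only in rows, so rows that do not move let the fingers close. It prints the time, the measured TCP pose, the force, the opening and the grip force at its end. Shift and turn numbers lie between -1 and 1, and a call with a number outside is refused. Input that does not fit is refused with a message, and nothing moves.
- bot.observe(): the state, without advancing time (a new reading comes with each control period).
- eyes.grab_frame(name): name is "side" or "top"; returns the picture (420x560x3 uint8, blue, green, red); there is no depth.
- eyes.calibration(name): a dict with "vfov" (degrees; the focal length in pixels is half the picture's height over the tangent of half this angle, whatever the lens; pixels are square), "cx", "cy" (the principal point, pixels), "eye" and "attitude" of the camera in the world. Camera axes: x right, y down, z forward; pixel columns grow to the right and rows downward; lengths in m; the calibration is good to about 2 mm. A picture is of the moment at which its call begins. calibration takes no time and is no camera call.
- bot.job_done(): hands the job in; it is judged then, once.
The state is a dict: "clock": time; "qpos": joint angles; "qd": joint speeds; "joint_efforts": joint torques, N m; "position": TCP position; "tool_rot": TCP orientation; "force": force on the tool from outside, world axes, zero at the start; "moment": the same for the moment, N m; "grip_width": finger opening in m; "finger_force": force on a finger pad.
Only numpy, scipy, OpenCV 4.12 (cv2) and the standard library are available. Lean on these libraries where they do the work, as an engineer would, in place of code of your own. Each camera call takes 0.05 s, during which the arm holds its last target. There are 200 camera calls.

### The job

Turn the parts carousel until the white gauge block stands at the middle of the opening in the clear cover, then lift it out and stand it upright on the cork pad. Let go, take it again by its two narrow ends, and set it fully down and upright, centred between the two cheeks of the blue holder. Never drop the white block, keep the dark and the brass block in the carousel, and leave the three loose fittings behind the work where they are.

Things in the scene. Friction and masses are not known exactly. Their poses are not given: they have to be found in the camera images.
- white_block: white ceramic gauge block, 36 mm long (its x, between the two narrow ends), 14 mm thick (its y, between the two broad faces), 40 mm high, 130 g; origin at the centre of its underside, z up. It starts loose in a carousel pocket, its x along the radius; turned by half a turn it is the same
- dark_block: dark grey steel gauge block, the same size, 130 g, origin at the centre of its underside; it starts in the pocket half a turn from the white one and must stay in the carousel
- brass_block: brass gauge block, the same size, 130 g, origin at the centre of its underside; it starts in a pocket a quarter turn from the white one and must stay in the carousel
- carousel: fixed grey carousel stand, 270 mm across; origin on the bench under the turning axis, z up, own -x towards the opening in its cover. Three upright pillars (13 mm thick, 17 mm caps up to 83 mm above the bench) carry the cover, 123 mm from the axis, at 0 and +-100 degrees from the stand's own +x
- cover (a point): centre of the stand's fixed clear cover, on the turning axis, at its top 78 mm above the bench; axes as the stand. The cover is 4 mm thick, radius 134 mm, with a 16 mm radius hole for the knob's stem. Its opening is a sector 52 degrees to either side of the stand's -x, from the hole to the rim; a pocket can be reached only there
- window (a point): the middle of the opening: on the carousel stand, 85 mm from the axis along the stand's own -x, 28 mm above the bench (height of the pocket floors)
- turntable (a joint): angle that the green turntable has turned about the vertical since the start (rad), 0 at the start wherever the pockets then are, growing anticlockwise seen from above; from any start it turns more than a full turn either way, with light friction (0.06 N m), and stays where it is left
- pocket (a point): floor centre of the turntable's empty pocket, 28 mm above the bench. Four like pockets at quarter turns, 85 mm from the axis, 1.5 mm play. Ribs only 6 mm high stand along a block's broad faces (finger room above them); walls as high as the block close both its narrow ends (hub; outer post 36 mm wide, 9 mm thick), so there a block can only be gripped across its 14 mm thickness
- knob (a point): middle of the black bar knob that turns the turntable, above the cover: bar 46 mm long, 14 mm thick, 24 mm high (82 to 106 mm above the bench). The point is on the turning axis, 94 mm above the bench. The bar's long direction is +45 degrees (anticlockwise) from the point's x; pockets lie along the point's +-x and +-y, midway between the bar's directions
- pad: fixed square cork pad on the bench, 90 x 90 mm, 3 mm thick; origin at the centre of its underside
- holder: fixed blue holder: foot plate 60 (x) by 96 (y) mm, 12 mm thick, with two upright cheeks, 26 mm long along x, 64 mm high above the bench, with steel lips flared outwards up to 72 mm as lead-in. A knurled screw stands out 39 mm to its +y at 36 mm height. Origin at the centre of its underside, z up
- seat (a point): centre of the floor between the cheeks, 12 mm above the bench, axes as the holder. The gap is 16.6 mm wide along y, runs along x, and is open at both ends with room for fingers. The cheeks rise above a seated block, so it goes in only when held by its narrow ends, which stand 5 mm out at each side. The block's x must lie along this x, either way round
- steel_adapter: shiny steel pipe adapter, 32 x 34 x 52 mm, standing loose behind the work; origin at the centre of its underside; leave it alone
- grey_adapter: dark grey pipe adapter, 29 x 31 x 46 mm, standing loose behind the work; origin at the centre of its underside; leave it alone
- tee: steel tube tee, 44 x 64 x 26 mm, lying loose behind the holder; origin at the centre of its underside; leave it alone

How it is judged:
On the way, in this order (a step that is already met when the one before it is completed fails the run):
1. the white block, in its pocket, is at the middle of the cover's opening (within 15 mm), at rest (horizontal distance between white_block and window below 0.015 m and z of white_block in the frame of window between -0.004 and 0.004 m and linear speed of white_block below 0.03 m/s), for 0.2 s.
2. the white block stands upright on the cork pad, let go (x of white_block in the frame of pad between -0.045 and 0.045 m and y of white_block in the frame of pad between -0.045 and 0.045 m and z of white_block in the frame of pad below 0.006 m and angle between white_block's own z axis and vertical below 0.1 rad and contact force between white_block and the fingers below 0.1 N and linear speed of white_block below 0.03 m/s), for 0.2 s.
At the end, for the whole second after the job is handed in: The white block stands upright on the channel floor between the cheeks (floor gap under 3 mm, within 10 mm of the middle along the channel), released, at rest; the dark and brass blocks stand in their carousel pockets; the three fittings are within 20 mm of where they stood (x of white_block in the frame of seat between -0.01 and 0.01 m and y of white_block in the frame of seat between -0.004 and 0.004 m and z of white_block in the frame of seat between -0.003 and 0.003 m and angle between white_block's own z axis and vertical below 0.1 rad and angle between the x axis of white_block and the x axis of seat, either way round below 0.25 rad and linear speed of white_block below 0.02 m/s and contact force between white_block and the fingers below 0.1 N and horizontal distance between each of dark_block, brass_block and carousel below 0.1 m and z of dark_block in the frame of carousel between 0.024 and 0.034 m and z of brass_block in the frame of carousel between 0.024 and 0.034 m and distance of each of steel_adapter, grey_adapter, tee from where it was at the start of the episode below 0.02 m); the robot touches nothing.
It fails at once if the white block is dropped (falls freely more than about 6 mm) (contact force between white_block and anything else below 0.05 N and linear speed of white_block above 0.35 m/s).
It fails at once if the dark or the brass block leaves the carousel (z of any of dark_block, brass_block in the frame of carousel above 0.055 m or z of any of dark_block, brass_block in the frame of carousel below 0.015 m).
It fails at once if a fitting behind the work is shifted by more than 20 mm (distance of any of steel_adapter, grey_adapter, tee from where it was at the start of the episode above 0.02 m).
It also fails if it takes over 72 s, if anything falls off the work surface, if the arm or the gripper's body presses on something with over 40 N, if the wrist force passes 120 N, or if a joint passes its speed limit or range.

## Working session

There is one attempt and no reset: what is moved stays moved. The work goes in short steps, Python scripts to look and compute and a shell command to move; the robot and the scene stay as the last step left them, time stands still between calls to the robot, and variables do not carry over. Pictures are saved under pics/ and viewed, at most 13 in all, crops included, and the job is handed in when it is done.

```bash
ls; mkdir -p pics
python3 - <<'E'
from workcell import bot, eyes
import cv2
for n in ("side","top"):
    print(n,eyes.calibration(n)); cv2.imwrite(f"pics/{n}0.png",eyes.grab_frame(n))
print(bot.observe())
E
```

```text
nudge.py
pics
workcell.py
side {'vfov': 42.671239716529634, 'cx': 279.9843256878519, 'cy': 209.65481232547558, 'eye': array([ 0.05275034, -1.04656103,  0.54484718]), 'attitude': array([-1.937112  ,  0.02097892, -0.42250896])}
top {'vfov': 44.385170965178446, 'cx': 277.1979401248359, 'cy': 222.79392487410735, 'eye': array([0.44121276, 0.01245404, 1.26614046]), 'attitude': array([-3.08203857,  0.01480227, -1.5529694 ])}
{'clock': 0.1, 'qpos': array([-1.28522374,  0.52196626, -0.03634223,  1.59992616,  0.02119932,
        1.02106185, -0.11281713]), 'qd': array([-0.0015683 , -0.00109814, -0.0006647 , -0.00080489, -0.00098401,
        0.00079921, -0.00050248]), 'joint_efforts': array([ 4.59842209e-03, -9.28471613e+01,  1.98493347e+00, -3.70539272e+01,
        1.82382023e-02,  5.31563972e-03,  5.19300306e-05]), 'position': array([0.2176134 , 0.58556734, 0.20558463]), 'tool_rot': array([-3.14061760e+00,  5.81226815e-05,  2.78580400e+00]), 'force': array([0.73025802, 0.38651233, 0.76777629]), 'moment': array([-0.02400928, -0.03127305, -0.0193152 ]), 'finger_force': 0.0, 'grip_width': 0.08558970479697452}
```

View pics/top0.png

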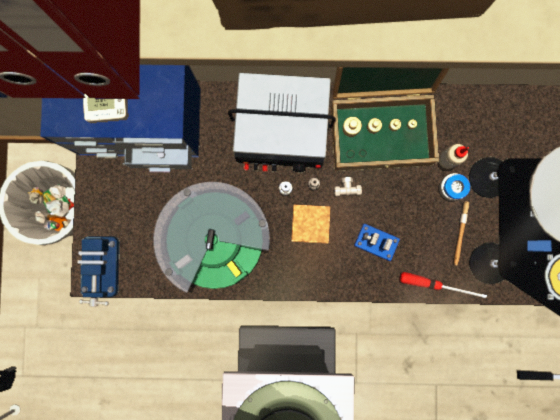

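View pics/side0.png

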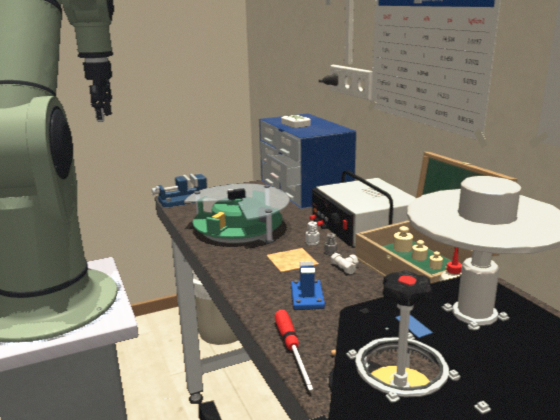

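```bash
cat > h.py <<'E'
from workcell import bot, eyes
import numpy as np, cv2
from scipy.spatial.transform import Rotation as Ro
def cam(n):
    c=eyes.calibration(n); return 210/np.tan(np.radians(c['vfov']/2)),c['cx'],c['cy'],np.array(c['eye']),Ro.from_euler('xyz',c['attitude']).as_matrix()
def ray(n,p):
    f,cx,cy,e,R=cam(n); return e,R@np.array([(p[0]-cx)/f,(p[1]-cy)/f,1])
def plane(n,p,z):
    e,d=ray(n,p); return e+d*(z-e[2])/d[2]
def proj(n,P):
    f,cx,cy,e,R=cam(n); q=R.T@(np.array(P)-e); return np.array([cx+f*q[0]/q[2],cy+f*q[1]/q[2]])
def blobs(im,lo,hi,box,amin=20):
    "HSV mask blobs inside box x0,y0,x1,y1: centroid, area, minAreaRect"
    x0,y0,x1,y1=box; m=cv2.inRange(cv2.cvtColor(im,cv2.COLOR_BGR2HSV),lo,hi); k=np.zeros_like(m); k[y0:y1,x0:x1]=m[y0:y1,x0:x1]
    n,l,s,c=cv2.connectedComponentsWithStats(k)
    out=[]
    for i in range(1,n):
        if s[i,4]>=amin:
            pts=np.argwhere(l==i)[:,::-1].astype(np.float32)
            out.append((c[i],s[i,4],pts,cv2.minAreaRect(pts)))
    return sorted(out,key=lambda o:-o[1])
def shift(target,yaw=None):
    "tool-axis shift & yaw turn from current pose to a world TCP target"
    o=bot.observe(); R=Ro.from_euler('xyz',o['tool_rot'])
    d=R.inv().apply(np.array(target)-o['position']); 
    r=np.zeros(3)
    if yaw is not None:
        r=(R.inv()*Ro.from_euler('xyz',[np.pi,0,yaw])).as_rotvec()
    print('shift',d.round(4),'rot',r.round(4))
E
python3 - <<'E'
from h import *
t=cv2.imread('pics/top0.png');s=cv2.imread('pics/side0.png')
a=cv2.resize(t[165:305,145:415],None,fx=2.9,fy=2.9,interpolation=cv2.INTER_CUBIC)
cv2.imwrite('pics/topc.png',a)
b=cv2.resize(s[160:320,180:380],None,fx=3.7,fy=3.7,interpolation=cv2.INTER_CUBIC)
cv2.imwrite('pics/sidec.png',b)
for n,im,lo,hi,box in [('pad',t,(8,100,100),(25,255,255),(285,195,340,250)),('brass',t,(22,120,120),(35,255,255),(215,250,260,290)),('knob',t,(0,0,0),(180,255,45),(195,220,225,260)),('hold',t,(100,120,60),(125,255,255),(345,215,410,265))]:
    for c,ar,p,r in blobs(im,lo,hi,box)[:2]: print(n,c.round(1),ar,r)
E
```

```text
pad [313.3 226.1] 1867 ((314.5, 225.5), (47.0, 49.0), 90.0)
brass [233.5 268.3] 106 ((233.52000427246094, 268.3600158691406), (16.0, 6.40000057220459), 53.13010025024414)
knob [212.2 240.8] 23 ((212.4199676513672, 240.0599822998047), (1.4142136573791504, 16.12203598022461), 8.130102157592773)
hold [376.4 242.2] 711 ((376.69061279296875, 241.92234802246094), (39.921363830566406, 24.932662963867188), 22.833654403686523)
```

View pics/topc.png

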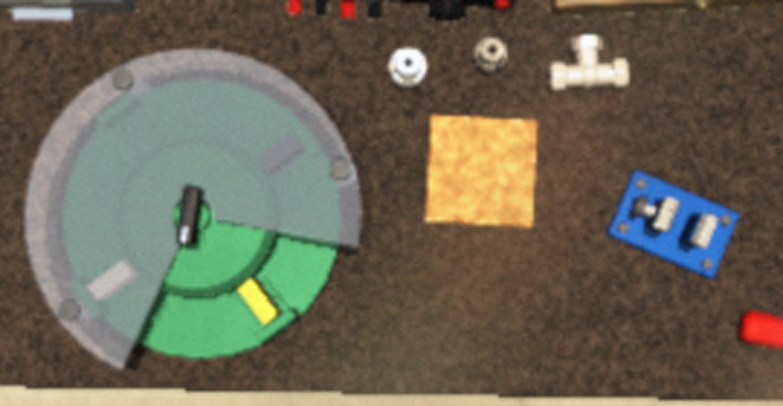

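View pics/sidec.png

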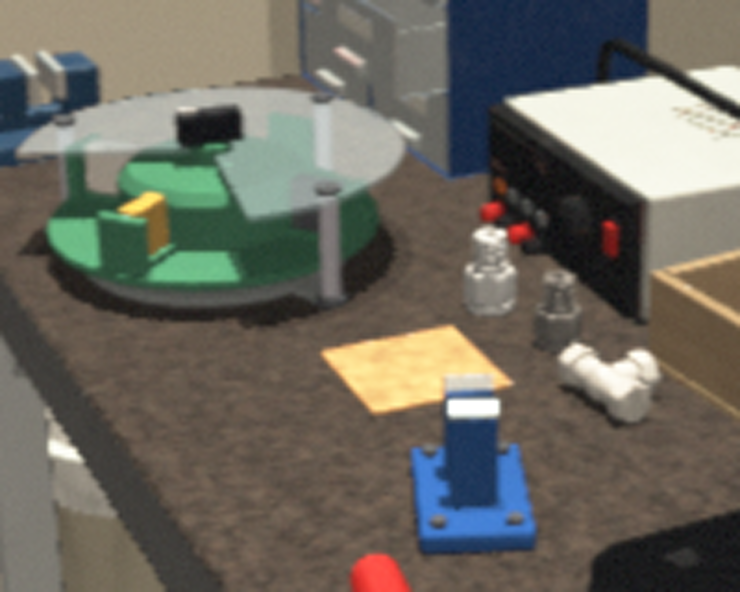

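Run:
```python
from h import *
from scipy.optimize import least_squares
t=cv2.imread('pics/top0.png');s=cv2.imread('pics/side0.png')
full=lambda p:(145-.33+np.array(p)/2.9*1, 0)
F=lambda p:np.array([145+(p[0]+.5)/2.9-.5,165+(p[1]+.5)/2.9-.5])
S=lambda p:np.array([180+(p[0]+.5)/3.7-.5,160+(p[1]+.5)/3.7-.5])
P=np.array([plane('top',F(p),.083) for p in [(122,80),(340,168),(69,308)]])[:,:2]
r=least_squares(lambda v:np.concatenate([v[:2]+.123*np.array([np.cos(v[2]+a),np.sin(v[2]+a)])-p for a,p in zip(np.radians([0,-100,100]),P)]),[.44,.17,.5])
print('carousel',r.x,r.fun.round(4)); c=r.x[:2]
# side check
Ps=np.array([plane('side',S(p),.083) for p in [(322,99),(327,188),(66,121)]]); print('caps top',P.round(4).tolist(),'side',Ps.round(4).tolist())
print('knob z106 top',plane('top',F((191,190)),.106),plane('top',F((186,240)),.106))
# white
a=cv2.inRange(cv2.cvtColor(t,cv2.COLOR_BGR2HSV),(0,0,150),(180,60,255))
k=np.zeros_like(a);k[252:272,172:193]=a[252:272,172:193]
p=np.argwhere(k)[:,::-1].astype(np.float32);R=cv2.minAreaRect(p);print(R,len(p))
def ctr(q,z): return plane('top',q,z)
w=ctr(R[0],.068);print('white',w,np.hypot(*(w[:2]-c)),np.degrees(np.arctan2(*(w[:2]-c)[::-1])))
w=ctr(F((259,301)),.068);print('brass',w,np.hypot(*(w[:2]-c)),np.degrees(np.arctan2(*(w[:2]-c)[::-1])))
print('window ang',np.degrees(r.x[2])+180-360, c-.085*np.array([np.cos(r.x[2]),np.sin(r.x[2])]))
for n,im,box in [('top',t,(345,215,410,265)),('side',s,(285,250,335,315))]:
    b=blobs(im,(100,120,40),(125,255,255),box)[0]; h=cv2.convexHull(b[2].astype(np.int32)); q=cv2.approxPolyDP(h,3,True)[:,0]; print(n,b[3])
    for x in q: print(x,plane(n,x,.012).round(4))
for p in [(430,115),(537,120),(533,227),(425,222)]: print('pad top',plane('top',F(p),.003).round(4))
for p in [(322,353),(454,326),(512,382),(375,412)]: print('pad side',plane('side',S(p),.003).round(4))
for p in [(667,214),(705,231)]: print('lips top',plane('top',F(p),.072).round(4))
```

```text
carousel [0.47203584 0.1830362  0.49874267] [ 0.0013 -0.0002 -0.0001  0.     -0.0012  0.0002]
caps top [[0.5788, 0.2421], [0.5113, 0.0664], [0.3966, 0.279]] side [[0.5777, 0.2327, 0.083], [0.51, 0.064, 0.083], [0.3959, 0.2727, 0.083]]
knob z106 top [0.49077902 0.18123552 0.106     ] [0.45179259 0.18413776 0.106     ]
((182.0, 261.5), (19.0, 20.0), 90.0) 378
white [0.41833012 0.25144844 0.068     ] 0.08697435118792408 128.1330091041092
brass [0.40438825 0.12993    0.068     ] 0.08600270344051533 -141.86659469369735
window ang -151.42414988878684 [0.39739015 0.14237885]
top ((376.69061279296875, 241.92234802246094), (39.921363830566406, 24.932662963867188), 22.833654403686523)
[399 239] [ 0.4813 -0.2641  0.012 ]
[390 260] [ 0.43   -0.2425  0.012 ]
[355 245] [ 0.4648 -0.1576  0.012 ]
[363 224] [ 0.5163 -0.1766  0.012 ]
side ((307.158447265625, 291.08416748046875), (35.22431564331055, 31.343671798706055), 84.2894058227539)
[323 307] [ 0.4751 -0.2766  0.012 ]
[294 308] [ 0.4248 -0.2558  0.012 ]
[291 282] [ 0.4627 -0.1624  0.012 ]
[301 274] [ 0.4965 -0.1403  0.012 ]
[313 274] [ 0.5191 -0.1515  0.012 ]
[320 283] [ 0.5138 -0.1924  0.012 ]
pad top [ 0.5624 -0.0055  0.003 ]
pad top [ 0.5596 -0.0962  0.003 ]
pad top [ 0.4689 -0.0939  0.003 ]
pad top [ 0.4715 -0.0027  0.003 ]
pad side [ 0.4743 -0.0062  0.003 ]
pad side [ 0.5655 -0.0077  0.003 ]
pad side [ 0.5613 -0.0946  0.003 ]
pad side [ 0.4713 -0.0932  0.003 ]
lips top [ 0.4796 -0.1947  0.072 ]
lips top [ 0.4666 -0.225   0.072 ]
```

Units first: shifts go in shares of 0.4 m and turns go in shares of 4 rad. So -0.24 m / 0.4 = -0.6, -0.185 m / 0.4 = -0.4625, 0.9 rad / 4 = 0.225.

```bash
python3 nudge.py '[[0.085,-0.12,-0.0925,0,0,0,0.045],[0.085,-0.24,-0.185,0,0,0,0.09],[0.085,-0.36,-0.2775,0,0,0,0.135],[0.085,-0.48,-0.37,0,0,0,0.18],[0.085,-0.6,-0.4625,0,0,0,0.225]]' 40
python3 - <<'E'
from h import *
o=bot.observe();print(o['qpos'].round(2)); shift([.4715,.183,.2],np.radians(-6.9))
E
```

```text
clock: 0.72
position: [0.3789, 0.327, 0.2061]
tool_rot: [3.142, -0.0, 1.88]
force: [1.6, 0.9, -0.6]
grip_width: 0.0851
finger_force: 0.0
[-1.01  0.33  0.23  1.93 -0.1   0.89 -0.42]
shift [-0.1653  0.0444  0.0061] rot [-1.0000e-04 -1.0000e-04  2.0003e+00]
```

Converted, -0.165 m / 0.4 = -0.4125, -0.14 m / 0.4 = -0.35, 0.9 rad / 4 = 0.225.

```bash
python3 nudge.py '[[0.085,-0.125,0.0325,0,0,0,0.045],[0.085,-0.25,0.065,0,0,0,0.09],[0.085,-0.35,0.095,0,0,0,0.135],[0.085,-0.4125,0.11,0,0,0,0.18],[0.085,-0.4125,0.11,0,0,0,0.225]]'
python3 nudge.py '[[0.085,0,0,0,0,0,0.045],[0.085,0,0,0,0,0,0.09],[0.085,0,0,0,0,0,0.135],[0.085,0,0,0,0,0,0.18],[0.085,0,0,0,0,0,0.225]]'; python3 nudge.py '[[0.085,0,0,0,0,0,0.045],[0.085,0,0,0.075,0,0,0.05]]'
python3 - <<'E'
from h import *
o=bot.observe();print(o['qpos'].round(2)); shift([.4715,.183,.083],np.radians(-6.9))
cv2.imwrite('pics/t1.png',eyes.grab_frame('top')[180:300,150:280])
E
```

```text
clock: 1.35
position: [0.472, 0.1835, 0.206]
tool_rot: [3.141, 0.0, 0.977]
force: [0.1, 1.6, -0.1]
grip_width: 0.0852
finger_force: 0.0
clock: 1.98
position: [0.471, 0.1855, 0.206]
tool_rot: [3.141, 0.0, 0.08]
force: [-0.2, -0.4, 0.4]
grip_width: 0.0852
finger_force: 0.0
clock: 2.22
position: [0.472, 0.1862, 0.1767]
tool_rot: [-3.14, -0.002, -0.117]
force: [-0.0, 0.7, -1.3]
grip_width: 0.0851
finger_force: 0.0
[-1.04  0.47  0.74  1.97 -0.42  0.86 -1.76]
shift [-0.0003  0.0034  0.0937] rot [-0.0016 -0.0021  0.0035]
```

Converted, 0.092 m / 0.4 = 0.23, 0.003 m / 0.4 = 0.0075.

```bash
python3 nudge.py '[[0.085,0,0.0075,0.1125,0,0,0],[0.06,0,0.0075,0.2125,0,0,0],[0.04,0,0.0075,0.23,0,0,0],[0.04,0,0.0075,0.23,0,0,0]]'
python3 - <<'E'
from h import *
shift([.4715,.183,.083],np.radians(-6.9))
E
python3 nudge.py '[[0.0,0,0,0,0,0,0],[0.0,0,0,0,0,0,0],[0.0,0,0,0,0,0,0],[0,0,0,0,0,0,0]]' 40
```

```text
clock: 2.78
position: [0.4712, 0.1825, 0.0849]
tool_rot: [-3.142, -0.0, -0.114]
force: [1.2, -0.1, 0.5]
grip_width: 0.0401
finger_force: 0.0
shift [ 0.0002 -0.0005  0.0019] rot [-0.     -0.0001  0.0061]
clock: 3.28
position: [0.4709, 0.1827, 0.0843]
tool_rot: [-3.141, -0.0, -0.114]
force: [-0.1, 0.2, 0.5]
grip_width: -0.0001
finger_force: 0.0
```

Run:
```python
from h import *
a=cv2.resize(eyes.grab_frame('top')[165:305,145:285],None,fx=2.8,fy=2.8,interpolation=cv2.INTER_CUBIC)
b=cv2.resize(eyes.grab_frame('side')[150:290,150:290],None,fx=2.8,fy=2.8,interpolation=cv2.INTER_CUBIC)
cv2.imwrite('pics/m.png',np.hstack([a,b]))
print(proj('top',bot.observe()['position']),proj('side',bot.observe()['position']))
```

```text
[211.07378101 239.26888191] [235.71712587 197.69802442]
```

View pics/m.png

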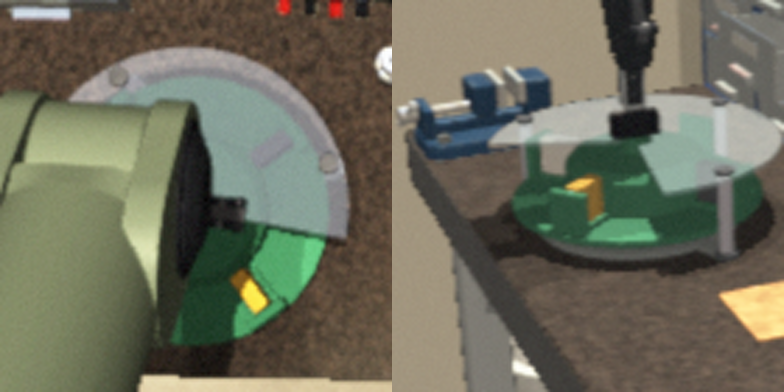

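```bash
cat >> h.py <<'E'
def tri(a,b):
    (e1,d1),(e2,d2)=ray('top',a),ray('side',b); d1=d1/np.linalg.norm(d1);d2=d2/np.linalg.norm(d2)
    s=np.linalg.lstsq(np.c_[d1,-d2],e2-e1,rcond=None)[0]; p,q=e1+s[0]*d1,e2+s[1]*d2
    return ((p+q)/2).round(4),round(float(np.linalg.norm(p-q)),4)
E
python3 - <<'E'
from h import *
F=lambda p:np.array([145+(p[0]+.5)/2.9-.5,165+(p[1]+.5)/2.9-.5])
S=lambda p:np.array([180+(p[0]+.5)/3.7-.5,160+(p[1]+.5)/3.7-.5])
for n,a,b in [('knob',(189.5,213),(209,127)),('cap0',(122,80),(322,99)),('cap-',(340,168),(327,188)),('cap+',(69,308),(66,121)),('brass',(259,301),(145,210)),
  ('pad',(430,115),(454,326)),('pad',(537,120),(512,382)),('pad',(533,227),(375,412)),('pad',(425,222),(322,353))]: print(n,*tri(F(a),S(b)))
o=bot.observe();print(o['position'],o['force'],o['grip_width'])
print(proj('side',[.472,.183,.094]),S((209,127)),proj('top',[.472,.183,.106]),F((189.5,215)))
E
```

```text
knob [0.473  0.1838 0.0936] 0.0003
cap0 [0.5803 0.2423 0.0797] 0.0025
cap- [0.5112 0.0665 0.0819] 0.0003
cap+ [0.3971 0.2793 0.0808] 0.0012
brass [0.4056 0.1299 0.0634] 0.0028
pad [ 0.5641 -0.0062  0.0024] 0.0037
pad [ 0.5599 -0.0963  0.004 ] 0.0008
pad [ 0.4698 -0.0942  0.0038] 0.0019
pad [ 0.4733 -0.0034  0.0019] 0.0038
[0.47083442 0.18263598 0.08415912] [ 0.05388745  0.00367508 -0.22932553] 0.00011407260203059007
[235.90500643 193.94779812] [236.12162162 193.95945946] [209.54291054 238.48329328] [210.01724138 238.81034483]
```

Run:
```python
from h import *
b=eyes.grab_frame('side')[140:215,200:275].astype(float)
b=255*(np.clip(b/110,0,1))**.6
b=cv2.resize(b.astype(np.uint8),None,fx=7,fy=7,interpolation=cv2.INTER_CUBIC)
cv2.imwrite('pics/m2.png',b)
```

```text
(no output)
```

View pics/m2.png

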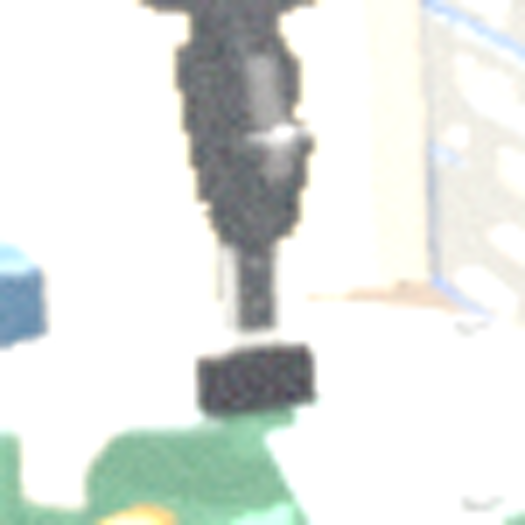

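Run:
```python
from h import *
print(proj('side',[.2176,.5856,.2056]),proj('side',[.2176,.5856,.2186]))
s=cv2.imread('pics/side0.png')
b=s[80:130,80:130].astype(float);b=255*np.clip(b/150,0,1)**.6
c=eyes.grab_frame('side')[160:210,210:260].astype(float);c=255*np.clip(c/255,0,1)**.5
cv2.imwrite('pics/m3.png',np.hstack([cv2.resize(x.astype(np.uint8),None,fx=8,fy=8,interpolation=cv2.INTER_NEAREST) for x in (b,c)]))
```

```text
[105.69057678 131.11466571] [105.08182074 126.73664471]
```

View pics/m3.png

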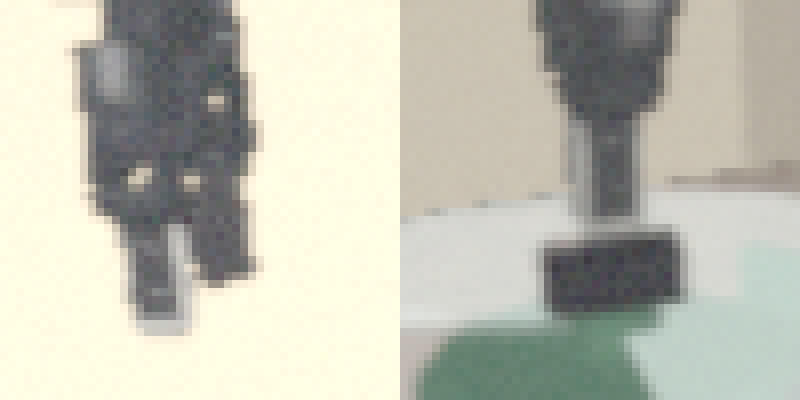

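Converted, -0.01 m / 0.4 = -0.025, 0.008 m / 0.4 = 0.02.

```bash
python3 nudge.py '[[0.045,0,0,-0.025,0,0,0],[0.045,0,0,-0.025,0,0,0],[0.045,0,0,0,0,0,0],[0.045,0,0,0.02,0,0,0]]'; python3 nudge.py '[[0.045,0,0,0.0125,0,0,0],[0.045,0,0,0.025,0,0,0],[0.045,0,0,0.025,0,0,0]]';  python3 nudge.py '[[0,0,0,0,0,0,0],[0,0,0,0,0,0,0],[0,0,0,0,0,0,0],[0,0,0,0,0,0,0]]' 40
```

```text
clock: 3.98
position: [0.4705, 0.1826, 0.0752]
tool_rot: [3.141, 0.001, -0.114]
force: [-0.0, 0.5, -0.6]
grip_width: 0.0451
finger_force: 0.0
clock: 4.35
position: [0.4707, 0.1824, 0.0657]
tool_rot: [3.141, 0.0, -0.114]
force: [0.9, 0.2, 0.5]
grip_width: 0.0449
finger_force: 0.0
clock: 4.85
position: [0.471, 0.183, 0.0664]
tool_rot: [-3.141, -0.0, -0.114]
force: [-0.8, 1.8, 6.5]
grip_width: 0.0127
finger_force: 40.1
```

Converted, -0.002 m / 0.4 = -0.005, -0.7 rad / 4 = -0.175.

```bash
python3 nudge.py '[[0,0,0,-0.005,0,0,-0.0375],[0,0,0,-0.005,0,0,-0.075],[0,0,0,-0.005,0,0,-0.1125],[0,0,0,-0.005,0,0,-0.15],[0,0,0,-0.005,0,0,-0.175]]'; python3 nudge.py '[[0,0,0,0,0,0,-0.0375],[0,0,0,0,0,0,-0.075],[0,0,0,0,0,0,-0.1125],[0,0,0,0,0,0,-0.15],[0,0,0,0,0,0,-0.175]]'; python3 nudge.py '[[0,0,0,0,0,0,0],[0,0,0,0,0,0,0],[0,0,0,0,0,0,0]]'
python3 - <<'E'
from h import *
a=cv2.resize(eyes.grab_frame('top')[165:305,145:285],None,fx=2.8,fy=2.8,interpolation=cv2.INTER_CUBIC)
b=cv2.resize(eyes.grab_frame('side')[150:290,150:290],None,fx=2.8,fy=2.8,interpolation=cv2.INTER_CUBIC)
cv2.imwrite('pics/n.png',np.hstack([a,b]))
E
```

```text
clock: 5.48
position: [0.4707, 0.1824, 0.0672]
tool_rot: [3.141, 0.001, 0.59]
force: [7.4, 1.9, -30.4]
grip_width: 0.0127
finger_force: 42.4
clock: 6.1
position: [0.4712, 0.1821, 0.0671]
tool_rot: [3.141, 0.001, 1.289]
force: [10.6, 1.3, -31.6]
grip_width: 0.013
finger_force: 42.3
clock: 6.48
position: [0.4712, 0.1821, 0.0671]
tool_rot: [3.141, 0.001, 1.286]
force: [10.2, 1.9, -29.2]
grip_width: 0.0129
finger_force: 42.5
```

View pics/n.png

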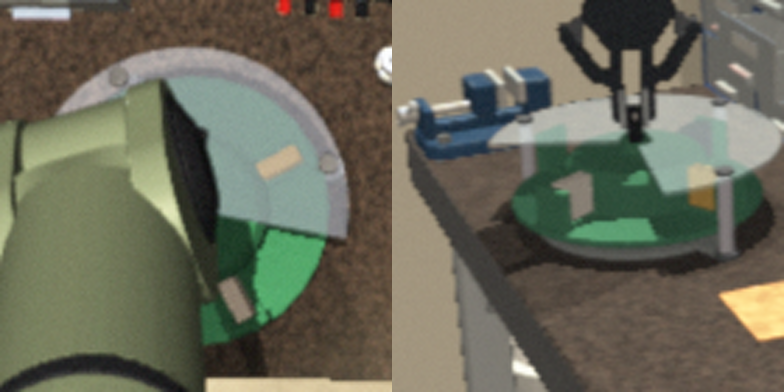

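Converted, -0.07 m / 0.4 = -0.175, -0.03 m / 0.4 = -0.075.

```bash
python3 nudge.py '[[0.0,0,0,0.005,0,0,0],[0.085,0,0,0.005,0,0,0],[0.085,0,0,0.005,0,0,0],[0.085,0,0,-0.075,0,0,0],[0.085,0,0,-0.175,0,0,0]]';  python3 - <<'E'
from h import *
T=eyes.grab_frame('top');cv2.imwrite('pics/top2.png',T);cv2.imwrite('pics/side2.png',eyes.grab_frame('side'))
f=lambda v:(145+(v[0]+.5)/2.8-.5,165+(v[1]+.5)/2.8-.5)
w=plane('top',f((237,300)),.068);print(w,np.degrees(np.arctan2(w[1]-.183,w[0]-.472)),np.hypot(w[1]-.183,w[0]-.472))
for lo,hi in [((0,0,60),(180,70,255))]:
    for b in blobs(T,lo,hi,(215,258,243,288))[:3]: print(b[0],b[1],b[3],plane('top',b[0],.068))
for b in blobs(cv2.imread('pics/side2.png'),(0,0,60),(180,60,255),(200,205,218,232))[:3]: print('side',b[0],b[1],b[3])
shift([.397,.142,.09],np.radians(28.6)); print(bot.observe()['qpos'].round(2))
E
```

```text
clock: 7.2
position: [0.4704, 0.1822, 0.1385]
tool_rot: [-3.14, 0.001, 1.286]
force: [-0.1, -0.4, 0.6]
grip_width: 0.0832
finger_force: 0.0
[0.39642755 0.14058863 0.068     ] -150.6987958782621 0.0866597933814663
[228.98630137 271.38356164] 146 ((229.2000274658203, 271.4000244140625), (16.994115829467773, 8.944271087646484), 63.43495178222656) [0.39742578 0.14139149 0.068     ]
side [213.87037037 218.2962963 ] 108 ((212.0, 219.5), (17.0, 10.0), 90.0)
shift [-0.0609 -0.061   0.0509] rot [ 0.0019 -0.0047  0.7863]
[-0.67  0.43  0.25  1.99 -0.15  0.74 -0.62]
```

Converted, 0.065 m / 0.4 = 0.1625, -0.061 m / 0.4 = -0.1525, 0.787 rad / 4 = 0.1968.

```bash
python3 nudge.py '[[0.085,-0.05,-0.05,0,0,0,0.0425],[0.085,-0.1,-0.1,0.025,0,0,0.085],[0.085,-0.1525,-0.1525,0.075,0,0,0.125],[0.085,-0.1525,-0.1525,0.125,0,0,0.1625],[0.085,-0.1525,-0.1525,0.1625,0,0,0.1968]]';python3 nudge.py '[[0.05,0,0,0,0,0,0],[0.05,0,0,0,0,0,0]]'
python3 - <<'E'
from h import *
cv2.imwrite('pics/top3.png',eyes.grab_frame('top'));s=eyes.grab_frame('side');cv2.imwrite('pics/side3.png',s)
shift([.397,.1415,.02],np.radians(28.5)); print(proj('side',bot.observe()['position']))
cv2.imwrite('pics/c3.png',cv2.resize(s[130:250,150:290],None,fx=5,fy=5,interpolation=cv2.INTER_CUBIC))
E
```

```text
clock: 7.92
position: [0.3948, 0.141, 0.0723]
tool_rot: [3.141, 0.001, 0.494]
force: [1.1, 0.4, 0.1]
grip_width: 0.0847
finger_force: 0.0
clock: 8.18
position: [0.3953, 0.1412, 0.0734]
tool_rot: [3.141, -0.0, 0.502]
force: [0.2, 0.1, -0.3]
grip_width: 0.0513
finger_force: 0.0
shift [0.0015 0.0006 0.0536] rot [-0.0001 -0.0007  0.0034]
[212.56737946 211.68438708]
```

View pics/c3.png

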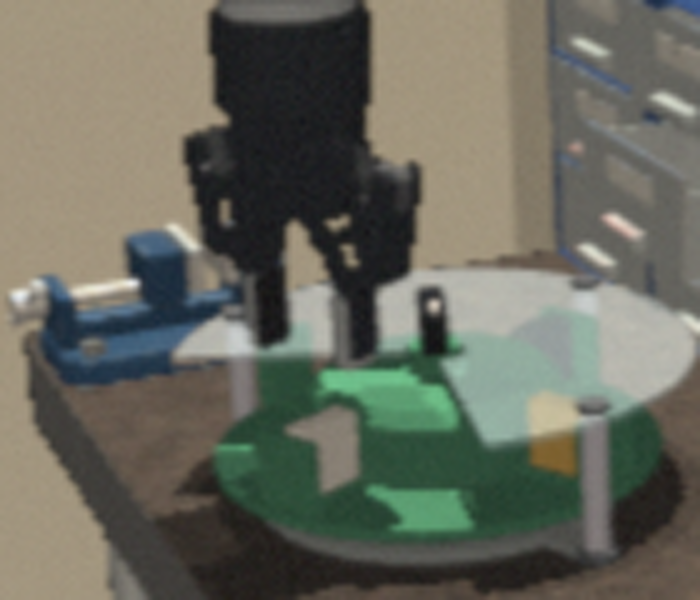

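Converted, 0.053 m / 0.4 = 0.1325, 0.0015 m / 0.4 = 0.0038.

```bash
python3 nudge.py '[[0.05,0.0038,0.0013,0.0625,0,0,0],[0.05,0.0038,0.0013,0.1125,0,0,0],[0.05,0.0038,0.0013,0.1325,0,0,0],[0.05,0.0038,0.0013,0.1325,0,0,0]]'; python3 nudge.py '[[0,0,0,0,0,0,0],[0,0,0,0,0,0,0],[0,0,0,0,0,0,0],[0,0,0,0,0,0,0]]' 35; python3 nudge.py '[[0,0,0,-0.0075,0,0,0],[0,0,0,-0.02,0,0,0],[0,0,0,-0.02,0,0,0]]'
python3 - <<'E'
from h import *
cv2.imwrite('pics/top4.png',eyes.grab_frame('top'));s=eyes.grab_frame('side');cv2.imwrite('pics/side4.png',s)
cv2.imwrite('pics/c4.png',cv2.resize(s[130:250,150:290],None,fx=5,fy=5,interpolation=cv2.INTER_CUBIC))
print(proj('side',[.397,.1415,.068]))
E
```

```text
clock: 8.78
position: [0.3968, 0.1414, 0.0202]
tool_rot: [-3.142, 0.0, 0.499]
force: [0.3, -0.1, 0.0]
grip_width: 0.05
finger_force: 0.0
clock: 9.28
position: [0.397, 0.1417, 0.0207]
tool_rot: [-3.141, -0.001, 0.499]
force: [-0.9, -0.4, 9.4]
grip_width: 0.0132
finger_force: 37.4
clock: 9.65
position: [0.3969, 0.1416, 0.0285]
tool_rot: [3.142, -0.001, 0.499]
force: [0.3, -0.2, -2.7]
grip_width: 0.0136
finger_force: 35.9
[213.31029728 213.67082351]
```

View pics/c4.png

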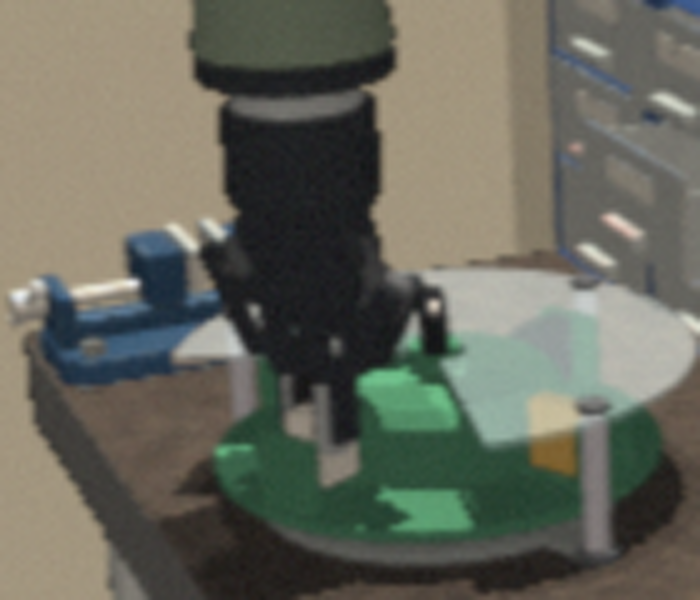

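Converted, -0.085 m / 0.4 = -0.2125, -0.05 m / 0.4 = -0.125.

```bash
python3 nudge.py '[[0,0,0,-0.0625,0,0,0],[0,0,0,-0.125,0,0,0],[0,0,0,-0.1875,0,0,0],[0,0,0,-0.2125,0,0,0]]';  python3 - <<'E'
from h import *
shift([.516,-.05,.11],np.radians(-22)); print(bot.observe()['qpos'].round(2))
E
```

```text
clock: 10.25
position: [0.397, 0.1418, 0.1139]
tool_rot: [-3.141, -0.001, 0.499]
force: [0.2, -0.1, -1.4]
grip_width: 0.0129
finger_force: 35.9
shift [0.0127 0.2253 0.0039] rot [-7.00e-04 -1.20e-03  8.83e-01]
[-0.85  0.39  0.46  2.22 -0.31  0.59 -1.23]
```

Converted, 0.2253 m / 0.4 = 0.5633, 0.19 m / 0.4 = 0.475, 0.883 rad / 4 = 0.2208.

```bash
python3 nudge.py '[[0,0.005,0.1,0,0,0,0.0425],[0,0.0125,0.225,0,0,0,0.0875],[0,0.02,0.35,0,0,0,0.13],[0,0.0275,0.475,0,0,0,0.175],[0,0.0318,0.5633,0,0,0,0.2208]]'; python3 nudge.py '[[0,0,0,0,0,0,0],[0,0,0,0.075,0,0,0],[0,0,0,0.15,0,0,0],[0,0,0,0.2,0,0,0],[0,0,0,0.2,0,0,0]]'
python3 - <<'E'
from h import *
o=bot.observe();print(o['qpos'].round(2));shift([.516,-.05,-.0043],np.radians(-22))
s=eyes.grab_frame('side');cv2.imwrite('pics/side5.png',s);cv2.imwrite('pics/top5.png',eyes.grab_frame('top'))
p=o['position']+[0,0,.0073]; b=proj('side',p);print('bottom predicted',b)
for q in blobs(s,(0,0,140),(180,60,255),(int(b[0])-20,int(b[1])-30,int(b[0])+20,int(b[1])+15))[:3]: print(q[0],q[1],q[3], q[2].min(0),q[2].max(0))
E
```

```text
clock: 10.88
position: [0.5162, -0.0524, 0.1124]
tool_rot: [3.141, 0.0, -0.391]
force: [-1.2, 1.3, -2.1]
grip_width: 0.0132
finger_force: 35.9
clock: 11.5
position: [0.5143, -0.0498, 0.0318]
tool_rot: [3.141, 0.003, -0.383]
force: [-0.4, 0.4, -1.1]
grip_width: 0.0133
finger_force: 35.8
[-0.4   0.71  0.54  2.03 -0.65  0.59 -1.36]
shift [ 0.0017 -0.0005  0.0361] rot [0.001  0.0028 0.001 ]
bottom predicted [290.17508284 244.62304971]
[291.064 239.616] 125 ((291.0, 237.0), (16.0, 14.0), 90.0) [284. 229.] [298. 245.]
```

Converted, 0.03 m / 0.4 = 0.075, 0.024 m / 0.4 = 0.06.

```bash
python3 nudge.py '[[0,0.0038,0,0.03,0,0,0],[0,0.0038,0,0.06,0,0,0],[0,0.0038,0,0.075,0,0,0],[0,0.0038,0,0.075,0,0,0]]'; python3 nudge.py '[[0,0,0,0.005,0,0,0],[0,0,0,0.01,0,0,0],[0,0,0,0.01,0,0,0]]'; python3 nudge.py '[[0,0,0,0.0025,0,0,0],[0,0,0,0.005,0,0,0],[0,0,0,0.005,0,0,0]]'
```

```text
clock: 12.1
position: [0.5167, -0.051, 0.0027]
tool_rot: [3.141, 0.001, -0.384]
force: [-0.3, 0.7, -1.5]
grip_width: 0.0133
finger_force: 35.8
clock: 12.48
position: [0.517, -0.0508, -0.0009]
tool_rot: [-3.142, 0.0, -0.384]
force: [-0.2, -0.6, -0.6]
grip_width: 0.013
finger_force: 35.8
clock: 12.85
position: [0.517, -0.0509, -0.0029]
tool_rot: [3.142, 0.0, -0.384]
force: [0.8, 0.0, -0.7]
grip_width: 0.0131
finger_force: 35.8
```

Converted, 0.0015 m / 0.4 = 0.0038, 0.001 m / 0.4 = 0.0025.

```bash
for i in 1 ; do python3 nudge.py '[[0,0,0,0.0025,0,0,0],[0,0,0,0.0038,0,0,0],[0,0,0,0.0038,0,0,0]]'; done;  python3 nudge.py '[[0,0,0,0.0025,0,0,0],[0,0,0,0.0025,0,0,0],[0,0,0,0.0025,0,0,0]]'
```

```text
clock: 13.22
position: [0.517, -0.0509, -0.0042]
tool_rot: [-3.141, 0.0, -0.384]
force: [-2.1, 1.3, 3.4]
grip_width: 0.0137
finger_force: 36.6
clock: 13.6
position: [0.5172, -0.0508, -0.0044]
tool_rot: [-3.14, -0.0, -0.384]
force: [-7.5, 2.5, 30.1]
grip_width: 0.0134
finger_force: 40.3
```

Units first: shifts go in shares of 0.4 m and turns go in shares of 4 rad. So -0.001 m / 0.4 = -0.0025.

```bash
python3 nudge.py '[[0,0,0,-0.0025,0,0,0],[0,0,0,-0.0025,0,0,0],[0.05,0,0,-0.0025,0,0,0],[0.05,0,0,-0.0025,0,0,0],[0.05,0,0,-0.0025,0,0,0]]'; python3 nudge.py '[[0.085,0,0,-0.075,0,0,0],[0.085,0,0,-0.175,0,0,0],[0.085,0,0,-0.225,0,0,-0.045],[0.085,0,0,-0.25,0,0,-0.09],[0.085,0,0,-0.25,0,0,-0.135]]';python3 nudge.py '[[0.085,-0.15,0,0,0,0,-0.045],[0.085,-0.3,0,0,0,0,-0.09],[0.085,-0.375,0,0,0,0,-0.135]]'
python3 - <<'E'
from h import *
cv2.imwrite('pics/top6.png',eyes.grab_frame('top'));cv2.imwrite('pics/side6.png',eyes.grab_frame('side'))
t=cv2.imread('pics/top6.png')[195:270,275:410];s=cv2.imread('pics/side6.png')[205:320,250:350]
cv2.imwrite('pics/c6.png',np.hstack([cv2.resize(t,(720,400),interpolation=cv2.INTER_CUBIC)[:,:440],cv2.resize(s,(348,400),interpolation=cv2.INTER_CUBIC)]))
for n in('top','side'):
    im=cv2.imread(f'pics/{n}6.png'); b=proj(n,[.517,-.051,.043]);print(b)
    for q in blobs(im,(0,0,120),(180,70,255),(int(b[0])-16,int(b[1])-18,int(b[0])+16,int(b[1])+22))[:2]: print(n,q[0],q[1],q[3],plane(n,q[0],.043))
E
```

```text
clock: 14.22
position: [0.517, -0.0509, -0.0045]
tool_rot: [3.141, 0.0, -0.384]
force: [-0.1, -0.1, -0.4]
grip_width: 0.05
finger_force: 0.0
clock: 14.85
position: [0.5174, -0.0508, 0.0964]
tool_rot: [3.141, -0.001, 0.162]
force: [0.2, 0.2, 0.7]
grip_width: 0.0847
finger_force: 0.0
clock: 15.22
position: [0.366, -0.0744, 0.0957]
tool_rot: [-3.141, 0.0, 0.701]
force: [1.1, -0.5, 0.3]
grip_width: 0.0849
finger_force: 0.0
[312.05092912 222.04683515]
top [311.58 222.09] 100 ((311.5345153808594, 222.08621215820312), (6.302709579467773, 15.756773948669434), 23.198589324951172) [ 0.51687822 -0.04988254  0.043     ]
[291.45845591 242.99646089]
side [291.89250814 249.59934853] 307 ((292.0, 250.0), (18.0, 18.0), 90.0) [ 0.50303488 -0.08268858  0.043     ]
side [303.15 262.05] 20 ((303.0, 262.0), (2.0, 6.0), 90.0) [ 0.49800319 -0.14773842  0.043     ]
```

View pics/c6.png

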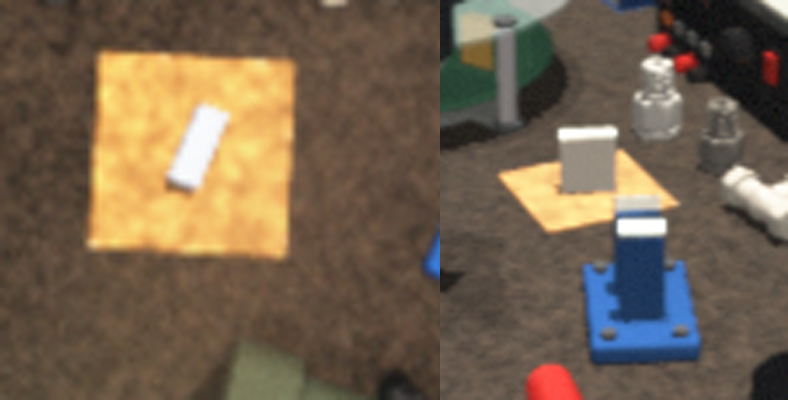

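Run:
```python
from h import *
t=np.mean([eyes.grab_frame('top').astype(float) for _ in range(6)],0).astype(np.uint8)
cv2.imwrite('pics/top7.png',t)
for v in (110,150): 
    for q in blobs(t,(0,0,v),(180,80,255),(362,225,400,260),8)[:3]: print(v,q[0].round(2),q[1],q[3],plane('top',q[0],.071).round(4))
b=blobs(t,(100,120,40),(125,255,255),(345,215,410,265))[0]; print(b[3]); h=cv2.minAreaRect(b[2]); print('plate',plane('top',h[0],.012).round(4))
# direction
c=np.array(h[0]);a=np.radians(22.83)
d=plane('top',c+10*np.array([np.cos(a),np.sin(a)]),.012)-plane('top',c-10*np.array([np.cos(a),np.sin(a)]),.012);print('holder y dir',np.degrees(np.arctan2(d[1],d[0])))
# profile along holder y at z=.072 through seat
y=np.radians(68);u=np.array([np.cos(y),np.sin(y),0]);g=t.astype(np.float32)
for w in np.arange(-.036,.037,.003):
    v=[]
    for k in (-.008,-.004,0,.004,.008):
        p=proj('top',np.array([.4731,-.21,.072])+w*u+k*np.array([u[1],-u[0],0])); v.append(cv2.getRectSubPix(g,(1,1),tuple(map(float,p)))[0,0])
    print(round(w,3),np.mean(v,0).round(0))
shift([.517,-.0505,.09],np.radians(68))
```

```text
110 [387.65 243.79] 68 ((387.5172424316406, 243.79310607910156), (6.040096759796143, 11.554967880249023), 23.198591232299805) [ 0.4678 -0.2249  0.071 ]
110 [374.4  238.31] 65 ((374.3999938964844, 238.2000274658203), (5.366562843322754, 11.627553939819336), 26.56505012512207) [ 0.48   -0.1943  0.071 ]
110 [367.7 236.6] 20 ((367.5, 236.50001525878906), (5.813776969909668, 3.130495071411133), 26.56505012512207) [ 0.4837 -0.1788  0.071 ]
150 [387.97 243.72] 61 ((387.77587890625, 243.6896514892578), (5.646177768707275, 11.161048889160156), 23.198589324951172) [ 0.468  -0.2257  0.071 ]
150 [374.63 238.1 ] 59 ((374.68963623046875, 238.27586364746094), (5.199469566345215, 11.513111114501953), 21.801406860351562) [ 0.4805 -0.1948  0.071 ]
150 [368.58 236.75] 12 ((368.5, 236.5), (3.0, 3.0), 90.0) [ 0.4834 -0.1808  0.071 ]
((376.69061279296875, 241.92234802246094), (39.921363830566406, 24.932662963867188), 22.833654403686523)
plate [ 0.4732 -0.2101  0.012 ]
holder y dir -111.97176849746837
-0.036 [136.  86.  60.]
-0.033 [203. 115.  51.]
-0.03 [208. 118.  50.]
-0.027 [208. 119.  52.]
-0.024 [207. 134.  83.]
-0.021 [201. 195. 194.]
-0.018 [199. 220. 229.]
-0.015 [190. 212. 221.]
-0.012 [153. 167. 175.]
-0.009 [136. 113. 102.]
-0.006 [77. 48. 30.]
-0.003 [61. 33. 16.]
0.0 [126.  68.  29.]
0.003 [202. 113.  48.]
0.006 [212. 121.  52.]
0.009 [189. 117.  68.]
0.012 [163. 156. 155.]
0.015 [185. 205. 217.]
0.018 [197. 219. 229.]
0.021 [182. 200. 210.]
0.024 [101. 103. 104.]
0.027 [102.  89.  80.]
0.03 [155. 129. 113.]
0.033 [169. 136. 114.]
0.036 [132. 110.  98.]
shift [0.1283 0.0763 0.0055] rot [ 3.000e-04  2.000e-04 -4.917e-01]
```

Converted, 0.128 m / 0.4 = 0.32, 0.0763 m / 0.4 = 0.1908, -0.4917 rad / 4 = -0.1229.

```bash
python3 nudge.py '[[0.085,0.1,0.0625,0,0,0,-0.045],[0.085,0.225,0.13,0,0,0,-0.09],[0.085,0.32,0.1908,0,0,0,-0.1229],[0.085,0.32,0.1908,0,0,0,-0.1229],[0.085,0.32,0.1908,0.025,0,0,-0.1229]]'; python3 nudge.py '[[0.085,0,0,0,0,0,0],[0.085,0,0,0,0,0,0]]'
python3 - <<'E'
from h import *
shift([.517,-.0509,-.007],np.radians(68)); o=bot.observe(); print(o['qpos'].round(2),o['force'])
E
```

```text
clock: 16.25
position: [0.5158, -0.0507, 0.0851]
tool_rot: [-3.142, 0.0, 1.186]
force: [-0.1, 0.3, -0.7]
grip_width: 0.0849
finger_force: 0.0
clock: 16.5
position: [0.5155, -0.0507, 0.0856]
tool_rot: [-3.141, 0.0, 1.187]
force: [-0.1, -0.9, -0.4]
grip_width: 0.0851
finger_force: 0.0
shift [0.0004 0.0015 0.0926] rot [-0.0004  0.0003  0.0001]
[-0.17  0.54  0.21  1.99 -0.18  0.63 -0.23] [-0.06134526 -0.87530908 -0.37215999]
```

Converted, 0.0925 m / 0.4 = 0.2313, 0.08 m / 0.4 = 0.2.

```bash
python3 nudge.py '[[0.085,0.0008,0.0038,0.1,0,0,0],[0.085,0.0008,0.0038,0.2,0,0,0],[0.085,0.0008,0.0038,0.2313,0,0,0],[0.06,0.0008,0.0038,0.2313,0,0,0],[0.05,0.0008,0.0038,0.2313,0,0,0]]'
python3 - <<'E'
from h import *
shift([.517,-.0509,-.007],np.radians(68))
E
python3 nudge.py '[[0,0,0,0,0,0,0],[0,0,0,0,0,0,0],[0,0,0,0,0,0,0],[0,0,0,0,0,0,0]]' 35;  python3 nudge.py '[[0,0,0,-0.0075,0,0,0],[0,0,0,-0.025,0,0,0],[0,0,0,-0.025,0,0,0]]'
```

```text
clock: 17.12
position: [0.5183, -0.0511, -0.0056]
tool_rot: [3.14, -0.001, 1.187]
force: [0.7, -0.1, 0.6]
grip_width: 0.0509
finger_force: 0.0
shift [-0.0003 -0.0012  0.0014] rot [ 0.0016 -0.0006  0.0004]
clock: 17.62
position: [0.5183, -0.0509, -0.0056]
tool_rot: [3.14, -0.001, 1.187]
force: [-2.1, 1.5, 12.0]
grip_width: 0.0354
finger_force: 33.7
clock: 18.0
position: [0.5179, -0.051, 0.0038]
tool_rot: [3.141, -0.0, 1.187]
force: [-0.2, -0.2, -1.7]
grip_width: 0.0351
finger_force: 35.2
```

Converted, -0.09 m / 0.4 = -0.225, -0.08 m / 0.4 = -0.2.

```bash
python3 nudge.py '[[0,0,0,-0.1,0,0,0],[0,0,0,-0.2,0,0,0],[0,0,0,-0.225,0,0,0],[0,0,0,-0.225,0,0,0]]'
python3 - <<'E'
from h import *
shift([.4733,-.2105,.09],np.radians(68))
E
```

```text
clock: 18.5
position: [0.5176, -0.0508, 0.0932]
tool_rot: [3.141, -0.0, 1.188]
force: [0.6, 0.2, -1.2]
grip_width: 0.0352
finger_force: 36.0
shift [-0.1647  0.0186  0.0031] rot [ 0.0006 -0.0004  0.0009]
```

Converted, -0.1647 m / 0.4 = -0.4118, -0.135 m / 0.4 = -0.3375.

```bash
python3 nudge.py '[[0,-0.1125,0.0125,0,0,0,0],[0,-0.225,0.025,0,0,0,0],[0,-0.3375,0.0375,0,0,0,0],[0,-0.4118,0.0465,0.0075,0,0,0],[0,-0.4118,0.0465,0.0075,0,0,0]]'; python3 nudge.py '[[0,0,0,0,0,0,0],[0,0,0,0,0,0,0]]'
python3 - <<'E'
from h import *
shift([.4733,-.2105,.0034],np.radians(68))
T=eyes.grab_frame('top');s=eyes.grab_frame('side');cv2.imwrite('pics/side8.png',s);cv2.imwrite('pics/top8.png',T)
E
```

```text
clock: 19.12
position: [0.4714, -0.2127, 0.0886]
tool_rot: [-3.139, 0.001, 1.184]
force: [0.4, 0.8, -1.9]
grip_width: 0.035
finger_force: 35.9
clock: 19.38
position: [0.4733, -0.2096, 0.0897]
tool_rot: [-3.141, -0.0, 1.189]
force: [-1.1, -0.3, -2.1]
grip_width: 0.0352
finger_force: 35.9
shift [-0.0008  0.0004  0.0863] rot [-0.0007 -0.0002  0.0021]
```

Converted, 0.022 m / 0.4 = 0.055, -0.0008 m / 0.4 = -0.002.

```bash
python3 nudge.py '[[0,-0.002,0.001,0.025,0,0,0],[0,-0.002,0.001,0.045,0,0,0],[0,-0.002,0.001,0.055,0,0,0],[0,-0.002,0.001,0.055,0,0,0]]'; python3 nudge.py '[[0,0,0,0.01,0,0,0],[0,0,0,0.02,0,0,0],[0,0,0,0.03,0,0,0],[0,0,0,0.03,0,0,0]]'
python3 - <<'E'
from h import *
o=bot.observe();print(o['moment'].round(2));shift([.4733,-.2105,.0034],np.radians(68))
E
```

```text
clock: 19.98
position: [0.473, -0.2115, 0.0677]
tool_rot: [-3.141, 0.0, 1.187]
force: [-0.9, 0.0, -0.8]
grip_width: 0.0353
finger_force: 35.9
clock: 20.48
position: [0.473, -0.2115, 0.0558]
tool_rot: [-3.141, 0.0, 1.187]
force: [-0.1, 0.7, -1.6]
grip_width: 0.0355
finger_force: 35.9
[-0.    0.    0.02]
shift [ 0.001  -0.0001  0.0524] rot [-0.0005  0.0001  0.0006]
```

Converted, 0.006 m / 0.4 = 0.015, 0.0008 m / 0.4 = 0.002.

```bash
python3 nudge.py '[[0,0.002,0,0,0,0,0],[0,0.002,0,0.0075,0,0,0],[0,0.002,0,0.015,0,0,0],[0,0.002,0,0.015,0,0,0]]'; python3 nudge.py '[[0,0,0,0.01,0,0,0],[0,0,0,0.02,0,0,0],[0,0,0,0.025,0,0,0],[0,0,0,0.025,0,0,0]]'
python3 - <<'E'
from h import *
o=bot.observe();print(o['moment'].round(2));shift([.4733,-.2105,.0034],np.radians(68))
E
```

```text
clock: 20.98
position: [0.4734, -0.2107, 0.0498]
tool_rot: [-3.141, 0.0, 1.187]
force: [-0.9, 0.1, -1.9]
grip_width: 0.0351
finger_force: 35.9
clock: 21.48
position: [0.4734, -0.2108, 0.0399]
tool_rot: [-3.141, 0.0, 1.187]
force: [0.2, 0.2, -2.1]
grip_width: 0.035
finger_force: 35.9
[0.01 0.03 0.05]
shift [ 0.0002 -0.0002  0.0365] rot [-0.0003  0.0001  0.0006]
```

No contact; in the channel. Continue down.

Converted, 0.018 m / 0.4 = 0.045, 0.014 m / 0.4 = 0.035.

```bash
python3 nudge.py '[[0,0,0,0.0175,0,0,0],[0,0,0,0.035,0,0,0],[0,0,0,0.045,0,0,0],[0,0,0,0.045,0,0,0]]'; python3 nudge.py '[[0,0,0,0.015,0,0,0],[0,0,0,0.03,0,0,0],[0,0,0,0.0375,0,0,0],[0,0,0,0.0375,0,0,0]]'; python3 nudge.py '[[0,0,0,0.0025,0,0,0],[0,0,0,0.005,0,0,0],[0,0,0,0.005,0,0,0]]'
```

```text
clock: 21.98
position: [0.4733, -0.2108, 0.0217]
tool_rot: [-3.141, 0.0, 1.187]
force: [-0.3, 0.2, -0.7]
grip_width: 0.0356
finger_force: 35.9
clock: 22.48
position: [0.4734, -0.2108, 0.0069]
tool_rot: [-3.141, 0.0, 1.187]
force: [0.4, 0.1, -0.9]
grip_width: 0.0352
finger_force: 35.9
clock: 22.85
position: [0.4736, -0.2108, 0.0051]
tool_rot: [3.142, 0.0, 1.187]
force: [-0.1, -1.1, -0.7]
grip_width: 0.0354
finger_force: 35.9
```

Converted, 0.0015 m / 0.4 = 0.0038, 0.001 m / 0.4 = 0.0025.

```bash
python3 nudge.py '[[0,0,0,0.0025,0,0,0],[0,0,0,0.0038,0,0,0],[0,0,0,0.0038,0,0,0]]'; python3 nudge.py '[[0,0,0,0.0013,0,0,0],[0,0,0,0.0013,0,0,0]]'
```

```text
clock: 23.22
position: [0.4735, -0.2108, 0.0036]
tool_rot: [-3.142, 0.0, 1.187]
force: [-0.1, 0.1, -1.6]
grip_width: 0.0349
finger_force: 35.9
clock: 23.48
position: [0.4735, -0.2108, 0.0034]
tool_rot: [3.142, -0.0, 1.187]
force: [-2.0, 0.6, 7.4]
grip_width: 0.035
finger_force: 37.0
```

Seated at exactly the predicted height. Release and retreat.

Converted, -0.07 m / 0.4 = -0.175, -0.03 m / 0.4 = -0.075.

```bash
python3 nudge.py '[[0.06,0,0,0,0,0,0],[0.085,0,0,0,0,0,0],[0.085,0,0,0,0,0,0],[0.085,0,0,-0.075,0,0,0],[0.085,0,0,-0.175,0,0,0]]'; python3 nudge.py '[[0.085,0,0,-0.15,0,0,0],[0.085,-0.125,0,-0.25,0,0,0],[0.085,-0.25,0.125,-0.25,0,0,0],[0.085,-0.375,0.25,-0.25,0,0,0],[0.085,-0.375,0.25,-0.25,0,0,0]]';python3 nudge.py '[[0.085,0,0,0,0,0,0],[0.085,0,0,0,0,0,0]]'
python3 - <<'E'
from h import *
T=eyes.grab_frame('top');s=eyes.grab_frame('side')
cv2.imwrite('pics/c9.png',np.hstack([cv2.resize(T[165:305,145:415],(540,280),interpolation=cv2.INTER_CUBIC),cv2.resize(s[190:330,250:370],(240,280),interpolation=cv2.INTER_CUBIC)]))
E
```

```text
clock: 24.1
position: [0.4729, -0.2106, 0.0733]
tool_rot: [-3.14, 0.0, 1.187]
force: [1.0, -0.4, -0.1]
grip_width: 0.0853
finger_force: 0.0
clock: 24.72
position: [0.5101, -0.3908, 0.1727]
tool_rot: [3.141, 0.001, 1.185]
force: [0.2, 0.8, 0.3]
grip_width: 0.0852
finger_force: 0.0
clock: 24.98
position: [0.51, -0.3862, 0.1729]
tool_rot: [-3.141, -0.0, 1.188]
force: [0.5, 0.5, -0.1]
grip_width: 0.0852
finger_force: 0.0
```

View pics/c9.png

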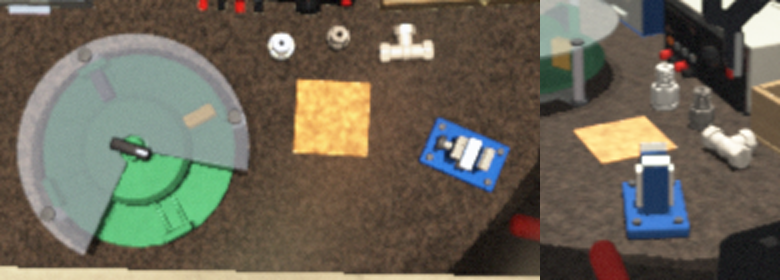

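The picture shows the white block upright between the cheeks (crop 470,153), its ends showing evenly on both sides. The dark and brass blocks are still in the carousel, and the fittings have not moved.

```bash
python3 -c "
from workcell import bot, eyes
print(bot.job_done())"
```

```text
the job is handed in; nothing more can be done
None
```

I handed the job in at about 25 s of the 72 s. The white block was set on the cork pad, regripped by its ends, and now stands seated and released between the holder's cheeks; the last picture shows the dark and brass blocks still in the carousel and the three fittings in place, but the hand-in returned no verdict.

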